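Clean the mould flash off a motorcycle kit

TASK

Take the mould flash off this kit: lay all the small white parts lying on the desk in the steel bowl of polishing beads and stir them through with the wooden stick, middle and edge, until no bead is left lying where it was. Then draw the scriber's point slowly, touching lightly, along the whole seam of the motorcycle frame from the steering head to the swing-arm pivot boss. Finish with the stick and the scriber standing in the brush rest point down, parts and beads all in the bowl, and the other things on the desk left alone.

Things in the scene. Friction and masses are not known exactly. Their poses are not given: they have to be found in the camera images.
- frame: White plastic motorcycle frame, 270 x 190 mm, lying on its side, fixed on a locked turntable (disc 300 mm wide, top 35 mm up). Its main spar, 24 mm wide, flat top 61 mm above the desk, runs from the steering head (thick short tube) round three bends to the swing-arm pivot boss (42 mm disc). The seam is the thin dark line on the spar's top. Origin near the disc's centre; x to the head, z up.
- bowl: Round steel bowl fixed to the desk, 210 mm across and 62 mm high, on a 196 mm square cork pad, wall 4 mm, inner floor 4 mm above the desk, inside radius 96 mm at the floor. Origin on the desk under its centre, z up. It holds six beads.
- rest: Blue glazed brush rest fixed to the desk, 50 x 136 x 60 mm high, with three 21 mm square wells in a row along its y, at y = -42, 0 and 42 mm, mouths 60 mm above the desk; lower down each well narrows to 11 mm so that a tapered tool end centres itself and the tool stands upright. Origin on the desk under its centre, z up.
- scriber: Seam scriber standing point down in a well of the rest: black round handle 16 mm thick with a steel ring near its top, tapering over the last 24 mm to a steel point 5 mm across; 150 mm long, 50 g. Origin at the point, z along the tool towards the butt. In its well the point stands 2 mm above the desk.
- stick: Plain wooden stirring stick standing in a well of the rest: 16 mm thick, 150 mm long, its lower 24 mm tapering to 9 mm. Origin at the lower (tapered) end, z along the stick upwards. In its well the end stands 4 mm above the desk.
- brush: Dusting brush standing bristles up in the remaining well, dark wooden handle 16 mm thick, 148 mm long. Bystander. Origin at its lower end.
- tank: White moulded plastic kit part. Origin at the centre of its underside, x along its length, z up as it lies. Fuel tank, 64 x 36 mm, 31 mm high. May be absent.
- seat: White moulded plastic kit part. Origin at the centre of its underside, x along its length, z up as it lies. Seat with a raised hump at its -x end, 66 x 32 mm, 14 mm high (27 mm at the hump, 28 mm wide there). May be absent.
- silencer: White moulded plastic kit part. Origin at the centre of its underside, x along its length, z up as it lies. Exhaust silencer, 24 mm round body with a 14 mm pipe stub at its +x end, 66 mm long, on two 26 mm wide feet, 26 mm high. May be absent.
- shock: White moulded plastic kit part. Origin at the centre of its underside, x along its length, z up as it lies. Shock absorber, 64 mm long, 24 x 24 mm blocks at both ends and a thinner 16 to 22 mm spring between them. May be absent.
- file: Steel file with a wooden handle, 210 mm long, lying on the desk. Bystander.
- bead_0: Chunky grey ceramic polishing bead in the bowl, a cylinder 30 mm across and 26 mm high, 30 g. Origin at the centre of one flat end.
- bead_1: Chunky grey ceramic polishing bead in the bowl, a cylinder 30 mm across and 26 mm high, 30 g. Origin at the centre of one flat end.
- bead_2: Chunky grey ceramic polishing bead in the bowl, a cylinder 30 mm across and 26 mm high, 30 g. Origin at the centre of one flat end.
- bead_3: Chunky grey ceramic polishing bead in the bowl, a cylinder 30 mm across and 26 mm high, 30 g. Origin at the centre of one flat end.
- bead_4: Chunky grey ceramic polishing bead in the bowl, a cylinder 30 mm across and 26 mm high, 30 g. Origin at the centre of one flat end.
- bead_5: Chunky grey ceramic polishing bead in the bowl, a cylinder 30 mm across and 26 mm high, 30 g. Origin at the centre of one flat end.
- seam_0 (a point): Point on the frame's seam, on the top surface of the spar, at the steering-head end of the seam (0 of 0 to 6, in order; the seam runs straight between neighbours).
- seam_1 (a point): Point on the frame's seam, on the top surface of the spar, halfway to the first bend (1 of 0 to 6, in order; the seam runs straight between neighbours).
- seam_2 (a point): Point on the frame's seam, on the top surface of the spar, at the first bend (2 of 0 to 6, in order; the seam runs straight between neighbours).
- seam_3 (a point): Point on the frame's seam, on the top surface of the spar, halfway from the first to the second bend (3 of 0 to 6, in order; the seam runs straight between neighbours).
- seam_4 (a point): Point on the frame's seam, on the top surface of the spar, at the second bend (4 of 0 to 6, in order; the seam runs straight between neighbours).
- seam_5 (a point): Point on the frame's seam, on the top surface of the spar, at the third bend (5 of 0 to 6, in order; the seam runs straight between neighbours).
- seam_6 (a point): Point on the frame's seam, on the top surface of the spar, at the pivot-boss end (6 of 0 to 6, in order; the seam runs straight between neighbours).
Mind the look-alikes: they are no part of the job. What is shaped like the shock but red or turquoise is not meant.

How it is judged (in metres and radians):
On the way, in this order (a step that is already met when the one before it is completed fails the run):
1. with every small kit part in the bowl, stir with the stick until each bead lies at least 15 mm from where it started (stick's end down among the beads) (horizontal distance between each of tank, seat, silencer, shock, stick and bowl below 0.1 m and z of tank in the frame of bowl between 0 and 0.065 m and z of seat in the frame of bowl between 0 and 0.065 m and z of silencer in the frame of bowl between 0 and 0.065 m and z of shock in the frame of bowl between 0 and 0.065 m and z of stick in the frame of bowl below 0.035 m and distance of each of bead_0, bead_1, bead_2, bead_3, bead_4, bead_5 from where it was at the start of the episode above 0.015 m), for 0.1 s.
2. scriber point touching the frame at the steering-head end of the seam, within 6 mm of site seam_0, for 0.2 s (distance between scriber and seam_0 below 0.006 m and contact force between scriber and frame above 0.1 N), for 0.2 s.
3. scriber point touching the frame halfway to the first bend, within 6 mm of site seam_1, for 0.2 s (distance between scriber and seam_1 below 0.006 m and contact force between scriber and frame above 0.1 N), for 0.2 s.
4. scriber point touching the frame at the first bend, within 6 mm of site seam_2, for 0.2 s (distance between scriber and seam_2 below 0.006 m and contact force between scriber and frame above 0.1 N), for 0.2 s.
5. scriber point touching the frame halfway from the first to the second bend, within 6 mm of site seam_3, for 0.2 s (distance between scriber and seam_3 below 0.006 m and contact force between scriber and frame above 0.1 N), for 0.2 s.
6. scriber point touching the frame at the second bend, within 6 mm of site seam_4, for 0.2 s (distance between scriber and seam_4 below 0.006 m and contact force between scriber and frame above 0.1 N), for 0.2 s.
7. scriber point touching the frame at the third bend, within 6 mm of site seam_5, for 0.2 s (distance between scriber and seam_5 below 0.006 m and contact force between scriber and frame above 0.1 N), for 0.2 s.
8. scriber point touching the frame at the pivot-boss end, within 6 mm of site seam_6, for 0.2 s (distance between scriber and seam_6 below 0.006 m and contact force between scriber and frame above 0.1 N), for 0.2 s.
At the end, for the whole second after the job is handed in: All present kit parts and all beads in the bowl (origin within 100 mm of its axis and below 65 mm over the desk); stick and scriber each standing tapered end down in a well of the brush rest, within 0.3 rad of upright, end lower than 30 mm (horizontal distance between each of tank, seat, silencer, shock, bead_0, bead_1, bead_2, bead_3, bead_4, bead_5 and bowl below 0.1 m and z of tank in the frame of bowl between 0 and 0.065 m and z of seat in the frame of bowl between 0 and 0.065 m and z of silencer in the frame of bowl between 0 and 0.065 m and z of shock in the frame of bowl between 0 and 0.065 m and z of bead_0 in the frame of bowl between 0 and 0.065 m and z of bead_1 in the frame of bowl between 0 and 0.065 m and z of bead_2 in the frame of bowl between 0 and 0.065 m and z of bead_3 in the frame of bowl between 0 and 0.065 m and z of bead_4 in the frame of bowl between 0 and 0.065 m and z of bead_5 in the frame of bowl between 0 and 0.065 m and angle between each of stick, scriber's own z axis and vertical below 0.3 rad and z of each of stick, scriber in the frame of rest below 0.03 m and x of stick in the frame of rest between -0.015 and 0.015 m and y of stick in the frame of rest between -0.06 and 0.06 m and x of scriber in the frame of rest between -0.015 and 0.015 m and y of scriber in the frame of rest between -0.06 and 0.06 m); the robot touches nothing.
It fails at once if the scriber is pressed on the frame with more than 40 N (contact force between scriber and frame above 40 N).
It fails at once if the file is shifted by more than 30 mm (distance of file from where it was at the start of the episode above 0.03 m).
It fails at once if the brush is shifted by more than 30 mm (distance of brush from where it was at the start of the episode above 0.03 m).
Of tank, seat, silencer, shock only 2 to 3 are there at a start; the rules pass over those that are not, and their reading is None.
At some moment in a run one of tank, seat, silencer, shock may be knocked a few centimetres aside while the robot is not near it.
It also fails if it takes over 210 s, if anything falls off the work surface, if the arm or the gripper's body presses on something with over 40 N, if the wrist force passes 120 N, or if a joint passes its speed limit or range.

ROBOT

A 6-joint arm with a two-finger parallel gripper is mounted at the origin on the work surface. World frame = base frame: x ahead of the robot, y to its left, z up, the work surface at z = 0. Lengths are in m, angles in degrees, forces in N, time in s.
With the tool pointing down it reaches from about 0.275 to 0.975 m from the base axis. Payload 8.4 kg.
Tool frame: the origin (TCP) lies midway between the tips of the shut fingers; the grasp point (between the pads) lies 19 mm behind it (pinch_z is the distance from the TCP to the grasp point, in m); z points along the fingers, y is the line along which they close (so a half turn about z gives the same grasp; the last joint's range is limited). The gripper opens to 92 mm and grips with 3 to 60 N. Pads are 20 mm wide; open, the fingers measure 128 mm over their backs; the gripper's body (75 mm by 189 mm) begins 69 mm behind the grasp point.
Start: joints at [-75.997, 20.225, 93.587, -0, 66.188, -0.138], TCP at [0.153, -0.606, 0.215] pointing down, gripper open.
Joint ranges: [-150.9, 150.9], [-52.94, 120.26], [3.33, 152.33], [-74.26, 254.26], [0, 154.13], [-172.89, 172.89]. Speed limits (degrees/s): [127.2, 127.2, 159.86, 180, 180, 180].

INTERFACE

Orientations are given as a 3x3 rotation matrix whose columns are the frame's x, y, z axes.
In Python, from station import * gives the robot as it stands. The module is installed in compiled form; this text tells all that it offers. Calls block until the motion is done:
- movep(position, orientation): joint-space move of the TCP to a pose.
- line_to(position, rate=0.15, ori=None, threshold=None): straight line of the TCP; ori=None keeps the orientation; rate is the mean speed in m/s. With threshold (N) it stops when the force on the tool has changed by that much, and returns True; else False.
- set_joints(angles): joint-space move.
- move_gripper(opening, squeeze=None): opening from 0.0 (shut) to 1.0 (fully open); squeeze is the grip in N (None keeps the last); returns when the fingers have stopped.
- wait(seconds).
- solve_ik(position, orientation): joint angles nearest the present ones, or None.
- observe(): the state.
- read_camera(name): name is "scene" or "top" or "wrist"; returns the picture (400x640x3 uint8, red, green, blue); there is no depth.
- calibration(name): a dict with "vertical_fov" (degrees; the focal length in pixels is half the picture's height over the tangent of half this angle, whatever the lens; pixels are square), "cx", "cy" (the principal point, pixels), "R" (3x3) and "t" (3): a world point X has camera coordinates R X + t. Camera axes: x right, y down, z forward; pixel columns grow to the right and rows downward; lengths in m; the calibration is good to about 2 mm. A picture is of the moment at which its call begins: read the wrist's pose just before it. calibration takes no time and is no camera call; for the wrist camera it gives the pose at the moment of the call.
A pose or a line that the arm cannot do raises IKError and nothing moves.
- close_job(): hands the job in; it is judged then, once.
The state is a dict: "time_s": time; "joint_positions": joint angles; "joint_vel": joint speeds; "tau": joint torques, N m; "tool_pos": TCP position; "ee_rot": TCP orientation; "force": force on the tool from outside, world axes, zero at the start; "wrist_torque": the same for the moment, N m; "gripper_width": opening from 0.0 (shut) to 1.0 (fully open); "grip_force": force on a finger pad.
Only numpy, scipy, OpenCV 4.12 (cv2) and the standard library are available. Lean on these libraries where they do the work, as an engineer would, in place of code of your own. Each camera call takes 0.05 s, during which the arm holds its last target. There are 200 camera calls.

## Working session

There is one attempt and no reset: what is moved stays moved. The work goes in short steps, each a Python script; the robot and the scene stay as the last script left them, time stands still between calls to the robot, and variables do not carry over. Pictures are saved under pics/ and viewed, at most 14 in all, crops included, and the job is handed in when it is done.

```bash
mkdir -p pics
python3 - <<'E'
from station import *
import cv2
for n in("top","scene"):
    im=read_camera(n); cv2.imwrite(f"pics/{n}0.png",im[:,:,::-1]); c=calibration(n); print(n,c)
print(observe())
E
```

```text
top {'vertical_fov': 57.87495215191443, 'cx': 314.6878809989516, 'cy': 195.2529765844056, 'R': array([[ 2.91913076e-03, -9.99995697e-01, -2.89476331e-04],
       [-9.93703896e-01, -2.86834216e-03, -1.12001516e-01],
       [ 1.12000204e-01,  6.14600828e-04, -9.93707994e-01]]), 't': array([0.04780866, 0.52021532, 1.03449525])}
scene {'vertical_fov': 43.05631580510472, 'cx': 320.0709948475573, 'cy': 197.37985584349968, 'R': array([[ 0.22042119,  0.97533653, -0.01153906],
       [ 0.68314815, -0.16281045, -0.71189983],
       [-0.69622059,  0.14903492, -0.70218622]]), 't': array([-0.17736241, -0.29168661,  1.6811788 ])}
{'time_s': 0.1, 'joint_positions': array([-7.59973765e+01,  2.02567151e+01,  9.36253163e+01, -7.56611809e-04,
        6.61868388e+01, -1.36732198e-01]), 'joint_vel': array([-0.08359429, -0.07485858, -0.09153731,  0.04497327, -0.03071774,
       -0.1013328 ]), 'tau': array([ 4.48240758e-05, -5.94904768e+01, -3.34930015e+01,  6.99166604e-02,
        1.85078621e-02, -3.07861274e-05]), 'tool_pos': array([ 0.15257227, -0.60563333,  0.21395467]), 'ee_rot': array([[ 9.69703145e-01,  2.44286141e-01, -3.02568684e-04],
       [ 2.44286328e-01, -9.69702447e-01,  1.16337096e-03],
       [-9.20618968e-06, -1.20203788e-03, -9.99999278e-01]]), 'force': array([ 0.80254368,  0.86357518, -0.04272207]), 'wrist_torque': array([ 0.02673482, -0.00496426, -0.03468042]), 'grip_force': 0.0, 'gripper_width': 1.0004118029143145}
```

View pics/top0.png

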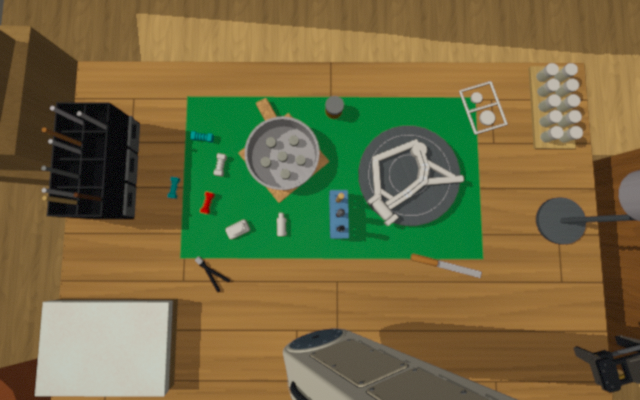

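View pics/scene0.png

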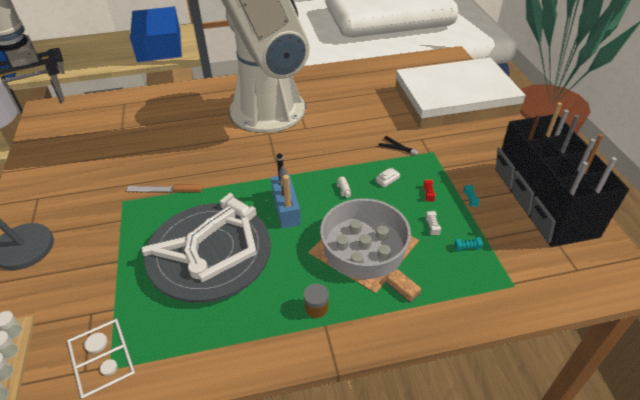

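The top view shows these things:
- Bowl at (283,153).
- White parts: shock-like at (220,165), tank or seat at (237,229), silencer at (281,225).
- Look-alikes, not part of the job: red at (207,202), turquoise at (202,136) and (174,187).
- Rest at (340,214), stick in its far well at (341,196), and two dark tools.
- Frame at (410,175), with its head near (383,209).

Next I'll take wrist views from above.

```bash
cat > h.py <<'E'
from station import *
import numpy as np, cv2
def K(n,shape=(400,640)):
    c=calibration(n); f=200/np.tan(np.radians(c["vertical_fov"]/2)); return c,f
def ray(c,f,uv,z):
    d=np.array([(uv[0]-c["cx"])/f,(uv[1]-c["cy"])/f,1.]); R=np.array(c["R"]); o=-R.T@np.array(c["t"]); d=R.T@d
    return o+d*(z-o[2])/d[2]
def px(n,uv,z): c,f=K(n); return ray(c,f,uv,z)
def proj(c,f,X):
    p=np.array(c["R"])@np.array(X)+np.array(c["t"]); return np.array([c["cx"]+f*p[0]/p[2],c["cy"]+f*p[1]/p[2]])
def down(a):  # a deg: direction of tool y (closing) in world
    a=np.radians(a); y=np.array([np.cos(a),np.sin(a),0]); z=np.array([0,0,-1.]); x=np.cross(y,z); return np.stack([x,y,z],1)
def snap(n,name):
    c,f=K(n); im=np.array(read_camera(n))[:,:,::-1].copy(); cv2.imwrite(f"pics/{name}.png",im); return im,c,f
E
python3 - <<'E'
from h import *
for nm,uv,z in [("bowl",(283,152),.06),("shock",(220,165),.012),("tank",(237,229),.015),("sil",(281,225),.013),("rest",(340,214),.06),("frame",(408,175),.035),("head",(383,209),.06)]: print(nm,px("top",uv,z).round(3))
c,f=K("wrist"); o=observe(); R=np.array(o["ee_rot"]); cp=-np.array(c["R"]).T@c["t"]
print("cam in tcp",R.T@(cp-o["tool_pos"]), (np.array(c["R"])@R).round(3), f)
E
```

```text
bowl [0.642 0.141 0.06 ]
shock [0.613 0.335 0.012]
tank [0.421 0.278 0.015]
sil [0.433 0.149 0.013]
rest [ 0.463 -0.023  0.06 ]
frame [ 0.58  -0.225  0.035]
head [ 0.478 -0.145  0.06 ]
cam in tcp [ 0.07202613  0.00060787 -0.16975265] [[ 0.     1.     0.   ]
 [-0.966  0.    -0.257]
 [-0.257 -0.     0.966]] 321.384300271529
```

Run:
```python
from h import *
import json
V={"frame":(.56,-.22,.22),"rest":(.46,-.02,.30),"parts":(.45,.2,.22),"shock":(.62,.28,.22)}
out={}
for n,p in V.items():
    for a in (-90,90):
        if solve_ik(p,down(a)) is not None:
            movep(p,down(a)); wait(.3); im,c,f=snap("wrist","w_"+n); 
            out[n]={k:np.array(v).tolist() for k,v in c.items()}; print(n,a,observe()["joint_positions"].round(0),observe()["time_s"]); break
json.dump(out,open("cal.json","w"))
a=[cv2.imread(f"pics/w_{n}.png") for n in V]
cv2.imwrite("pics/m1.png",cv2.resize(np.vstack([np.hstack(a[:2]),np.hstack(a[2:])]),(800,500),interpolation=cv2.INTER_AREA))
```

```text
frame -90 [-22.  18.  96.  -0.  66.  68.] 2.4667
rest -90 [ -3.   1. 107.  -0.  73.  87.] 3.7583
parts -90 [ 24.   8. 109.  -0.  63. 114.] 5.0417
shock -90 [ 24.  25.  86.  -0.  69. 114.] 6.1667
```

View pics/m1.png

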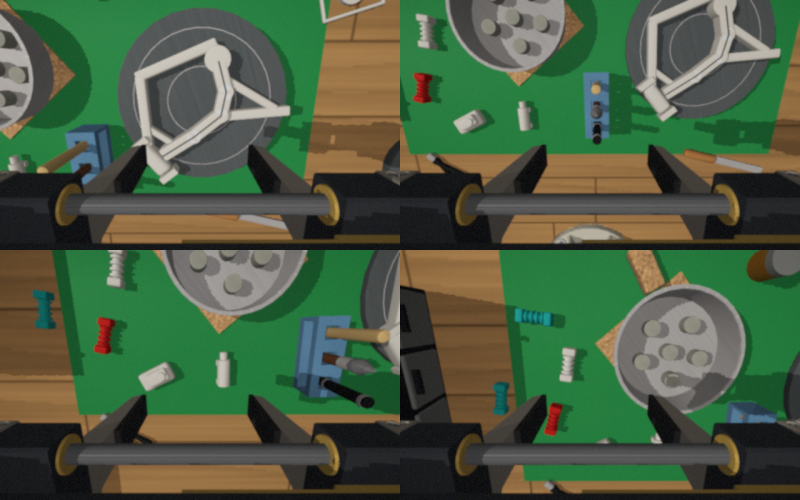

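Run:
```python
import cv2,numpy as np
a=cv2.imread("pics/w_frame.png")[60:300,200:480]
cv2.imwrite("pics/c_frame.png",cv2.resize(a,None,fx=2.5,fy=2.5,interpolation=cv2.INTER_CUBIC))
p=cv2.imread("pics/w_parts.png");s=cv2.imread("pics/w_shock.png")
cr=lambda im,x,y,w=133,h=100:cv2.resize(im[y:y+h,x:x+w],(399,300),interpolation=cv2.INTER_CUBIC)
r=cv2.imread("pics/w_rest.png")
cv2.imwrite("pics/c_parts.png",np.vstack([np.hstack([cr(p,190,150),cr(p,290,150)]),np.hstack([cr(s,200,130),cr(r,260,105)])]))
```

```text
(no output)
```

View pics/c_frame.png

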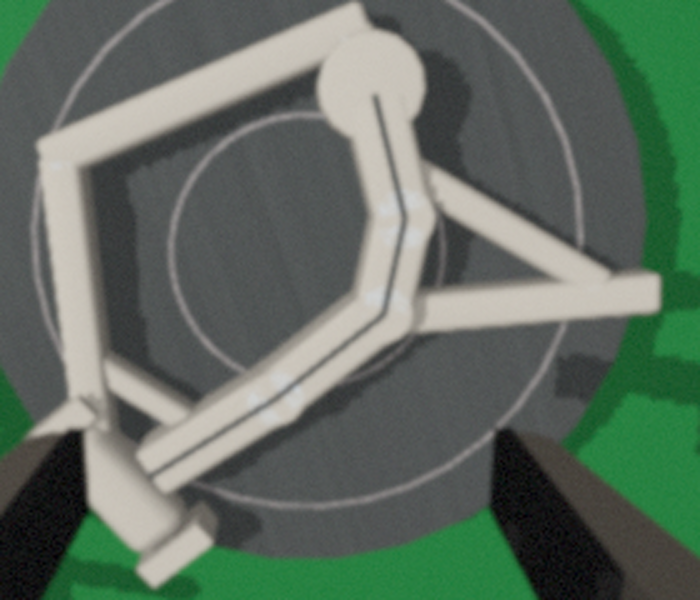

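View pics/c_parts.png

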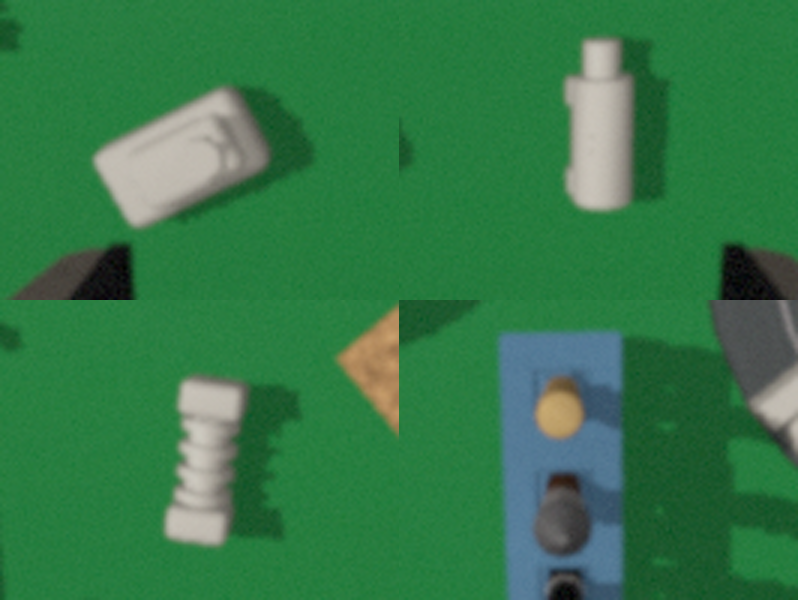

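The crops show:
- Part at top left of the parts crop (w_parts ~(250,202)): block-like, with a raised hump. It's white, so it's the tank or the seat.
- Silencer at (490,190), with a white pipe stub.
- Shock at (268,282) in w_shock. It's the only white one, the red and turquoise ones being look-alikes.
- Rest: stick far, bristle brush middle, black scriber with its steel ring near.
- Seam, in the frame crop: (152,473) → bends near (280,397), (385,312), (404,218) → (376,97).

Next I'll measure these and check the frame against the rest view.

```bash
cat >> h.py <<'E'
def white_parts(im,c,f,z=.012):
    hsv=cv2.cvtColor(im,cv2.COLOR_BGR2HSV); m=((hsv[...,1]<60)&(hsv[...,2]>105)).astype(np.uint8)*255
    m[300:]=0; m=cv2.morphologyEx(m,cv2.MORPH_OPEN,np.ones((3,3)))
    out=[]
    for k in cv2.findContours(m,cv2.RETR_EXTERNAL,cv2.CHAIN_APPROX_NONE)[0]:
        if not 150<cv2.contourArea(k)<4500: continue
        w=np.array([ray(c,f,p[0],z)[:2] for p in k]); (cx,cy),(a,b),t=cv2.minAreaRect((w*1000).astype(np.float32))
        if a<b: a,b,t=b,a,t+90
        out.append((round(cx/1000,4),round(cy/1000,4),round(float(t),1)%180,round(a),round(b),tuple(k.mean(0)[0].round().astype(int).tolist())))
    return out  # x,y,long-axis angle deg,length mm,width mm,pixel
E
python3 - <<'E'
from h import *
import json
C=json.load(open("cal.json")); c0,f=K("wrist")
for n in("parts","shock","rest"):
    im=cv2.imread(f"pics/w_{n}.png"); print(n,*white_parts(im,C[n],f),sep="\n ")
# seam: dark line pixels
def seam(n,verts):
    im=cv2.imread(f"pics/w_{n}.png"); g=cv2.cvtColor(im,cv2.COLOR_BGR2GRAY)
    bh=cv2.morphologyEx(cv2.GaussianBlur(g,(3,3),0),cv2.MORPH_BLACKHAT,np.ones((7,7))).astype(float)
    L=[]
    for p,q in zip(verts[:-1],verts[1:]):
        p,q=np.array(p),np.array(q); d=(q-p)/np.linalg.norm(q-p); nn=np.array([-d[1],d[0]]); pts=[]
        for s in np.linspace(.15,.85,25):
            b=p+s*(q-p); o=np.arange(-4,4.1,.5); v=np.array([cv2.getRectSubPix(bh.astype(np.float32),(1,1),tuple((b+x*nn).astype(float)))[0,0] for x in o])
            pts.append(b+nn*(v**2@o)/(v**2).sum())
        l=cv2.fitLine(np.array(pts,np.float32),cv2.DIST_HUBER,0,.01,.01).ravel(); L.append((l[2:],l[:2]))
    out=[L[0][1]*((np.array(verts[0])-L[0][0])@L[0][1])+L[0][0]]
    for (p,d),(q,e) in zip(L[:-1],L[1:]):
        s=np.linalg.solve(np.stack([d,-e],1),q-p); out.append(p+s[0]*d)
    out.append(L[-1][1]*((np.array(verts[-1])-L[-1][0])@L[-1][1])+L[-1][0])
    return np.array(out)
cv=np.array([(152,473),(280,397),(385,312),(404,218),(376,97)])/2.5+[200,60]
sp=seam("frame",cv); print("px",cv.round(1).tolist(),sp.round(1).tolist())
W=np.array([ray(C["frame"],f,p,.061) for p in sp]); print("seam W\n",W.round(4))
# same points predicted in rest view, refined there -> second estimate
v2=np.array([proj(C["rest"],f,w) for w in W]); s2=seam("rest",v2)
print("rest view px",v2.round(1).tolist(),"\n",np.array([ray(C["rest"],f,p,.061) for p in s2]).round(4))
np.save("seam.npy",W)
# rest
im=cv2.imread("pics/w_rest.png"); h=cv2.cvtColor(im,cv2.COLOR_BGR2HSV); m=cv2.inRange(h,(95,80,60),(125,255,255))
k=max(cv2.findContours(m,0,2)[0],key=cv2.contourArea); 
print("rest",cv2.minAreaRect((np.array([ray(C["rest"],f,p[0],.06)[:2] for p in k])*1000).astype(np.float32)))
print("stick top",ray(C["rest"],f,(313.7,142.7),.154))
cr=im[150:250,250:383]; cv2.imwrite("pics/c_rest.png",cv2.resize(im[100:250,230:400],None,fx=4,fy=4,interpolation=cv2.INTER_CUBIC))
E
```

```text
parts
 (0.4209, 0.2787, 116.4, 66, 37, (250, 202))
 (0.4501, -0.0778, 80.6, 22, 15, (547, 179))
 (0.4348, 0.1497, 1.3, 70, 26, (357, 191))
 (0.5238, -0.1512, 14.4, 210, 34, (632, 108))
 (0.6131, 0.3399, 172.0, 58, 24, (184, 28))
shock
 (0.5242, 0.0788, 106.6, 63, 13, (473, 253))
 (0.6135, 0.3367, 171.5, 68, 25, (268, 183))
rest
 (0.3102, -0.3717, 75.4, 125, 18, (541, 264))
 (0.4211, 0.2803, 116.9, 68, 37, (109, 195))
 (0.4346, 0.1484, 1.8, 70, 29, (198, 186))
 (0.6164, 0.3427, 171.3, 66, 27, (37, 49))
px [[260.8, 249.2], [312.0, 218.8], [354.0, 184.8], [361.6, 147.2], [350.4, 98.8]] [[260.9, 249.4], [309.9, 219.0], [353.1, 185.4], [361.4, 147.0], [349.9, 98.9]]
seam W
 [[ 0.4903 -0.161   0.061 ]
 [ 0.5255 -0.2151  0.061 ]
 [ 0.5622 -0.2604  0.061 ]
 [ 0.602  -0.2677  0.061 ]
 [ 0.6484 -0.2548  0.061 ]]
rest view px [[426.2, 150.6], [472.6, 121.8], [514.1, 90.3], [525.7, 54.4], [521.2, 10.0]] 
 [[ 0.4903 -0.161   0.061 ]
 [ 0.5256 -0.2153  0.061 ]
 [ 0.5623 -0.2603  0.061 ]
 [ 0.6016 -0.2678  0.061 ]
 [ 0.6484 -0.2548  0.061 ]]
rest ((465.24176025390625, -19.62286949157715), (134.63800048828125, 48.53462219238281), 0.7591702342033386)
stick top [ 0.50757637 -0.01967542  0.154     ]
```

View pics/c_rest.png

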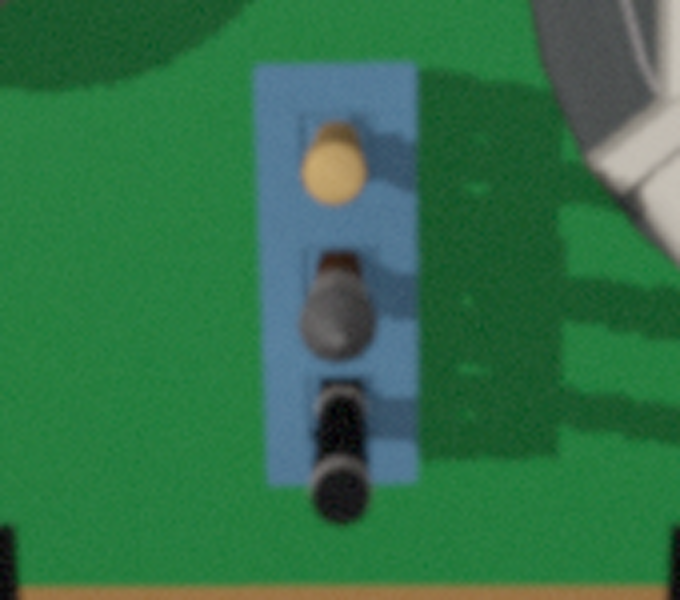

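The seam agrees between the two views to under 1 mm. Rest centre is (0.465,−0.020), with the scriber in the near well at (0.423,−0.020) and the stick at (0.507,−0.020). I'll start with the tank/seat part.

```bash
cat >> h.py <<'E'
def best(p,a):
    j=observe()["joint_positions"]; r=[]
    for b in (a,a+180):
        s=solve_ik(p,down(b))
        if s is not None: r.append((abs(np.array(s)-j).max(),b))
    return down(min(r)[1])
def look(p,name):  # parts seen from wrist with TCP at p
    movep(p,down(-90)); wait(.3); im,c,f=snap("wrist",name); return white_parts(im,c,f)
BOWL=np.array([.642,.141])
def pick(near,view,phi,r=.038,zt=.005,op=.7):
    L=[q for q in look(view,"pk_%d"%(observe()["time_s"]*10)) if np.hypot(q[0]-near[0],q[1]-near[1])<.08]
    print("seen",L); q=min(L,key=lambda q:np.hypot(q[0]-near[0],q[1]-near[1]))
    p=np.array([q[0],q[1],0]); R=best(p+[0,0,.1],q[2]+90)
    move_gripper(op); movep(p+[0,0,.1],R); line_to(p+[0,0,zt],.12); move_gripper(0,25); wait(.2)
    o=observe(); print("grip",o["gripper_width"],o["grip_force"]); w=o["gripper_width"]
    if w<.08: return False
    line_to(p+[0,0,.17],.15)
    ph=np.radians(phi); t=np.array([BOWL[0]+r*np.cos(ph),BOWL[1]+r*np.sin(ph),0]); R=best(t+[0,0,.17],phi)
    movep(t+[0,0,.17],R); print("held",observe()["gripper_width"])
    print("touch",line_to(t+[0,0,.038],.08,threshold=6),observe()["tool_pos"].round(4)); move_gripper(min(1,w+.16)); line_to(t+[0,0,.2],.15)
    print(observe()["time_s"]); return True
E
python3 - <<'E'
from h import *
import json
C=json.load(open("cal.json")); c0,f=K("wrist")
P=[ray(C["shock"],f,((x-400)/.625,(y-250)/.625),.062)[:2] for x,y in [(613,345),(747,345),(680,284),(675,412)]]
print(np.array(P).round(3), (P[0]+P[1])[1]/2,(P[2]+P[3])[0]/2)
pick((.421,.279),(.44,.25,.2),150)
E
```

```text
[[0.657 0.253]
 [0.657 0.036]
 [0.748 0.154]
 [0.538 0.141]] 0.14447520635756733 0.6433066713725855
seen [(0.4213, 0.2786, 116.7, 65, 38, (291, 198))]
grip 0.3867862269590623 24.99675303697586
held 0.3916676639967853
touch False [0.6094 0.1601 0.0385]
16.825
```

Run:
```python
from h import *
pick((.434,.149),(.44,.15,.2),-90)
pick((.614,.337),(.57,.33,.2),30)
movep([.60,.14,.25],down(-90)); wait(.3); im,c,f=snap("wrist","bowl1")
t,_,_=snap("top","top1")
cv2.imwrite("pics/m2.png",np.hstack([cv2.resize(im[:330,130:510],(440,382)),cv2.resize(t[95:245,190:330],(356,382),interpolation=cv2.INTER_CUBIC)]))
```

```text
seen [(0.4351, 0.1487, 2.2, 70, 26, (316, 186))]
grip 0.2546355944744571 24.99395079910755
held 0.25486285382407436
touch False [0.6424 0.1031 0.0385]
26.5083
seen [(0.614, 0.3356, 171.6, 66, 26, (309, 143))]
grip 0.16633494601281512 24.999419152736664
held 0.16471773890905855
touch False [0.6753 0.1601 0.0385]
36.2833
```

View pics/m2.png

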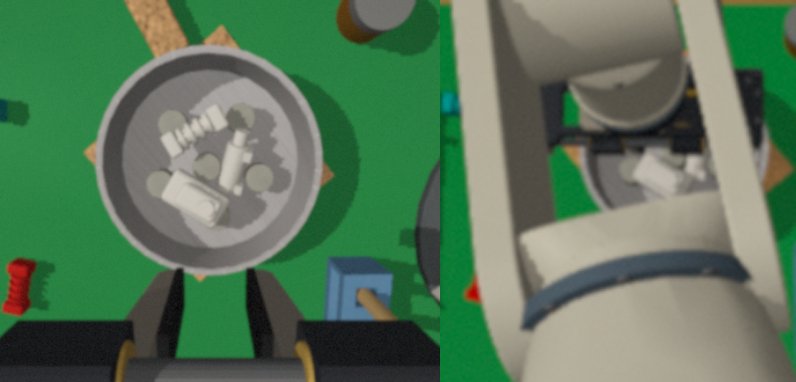

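The silencer is now on the beads, along with the tank and shock: all three parts are in the bowl. Next is the stick.

```bash
cat >> h.py <<'E'
BC=np.array([.643,.1435])
def stir(path,z=.101,rate=.1):
    mx=0
    for r,ph in path:
        a=np.radians(ph); hit=line_to([BC[0]+r*np.cos(a),BC[1]+r*np.sin(a),z],rate,threshold=30)
        F=observe()["force"]; mx=max(mx,np.linalg.norm(F))
        if hit: print("HIT",r,ph,F.round(1))
    print("max",mx,"grip",observe()["gripper_width"],observe()["time_s"])
E
python3 - <<'E'
from h import *
p=np.array([.507,-.0197,0]); R=best(p+[0,0,.25],90)
move_gripper(.6); movep(p+[0,0,.25],R); line_to(p+[0,0,.091],.12); F0=observe()["force"]
move_gripper(0,50); wait(.2); o=observe(); print(o["gripper_width"],o["force"]-F0)
line_to(p+[0,0,.25],.15); o=observe(); print(o["gripper_width"],o["ee_rot"].round(2).tolist())
e=np.array([BC[0]-.072,BC[1],0]); movep(e+[0,0,.25],R); print(line_to(e+[0,0,.101],.1,threshold=10),observe()["tool_pos"])
stir([(.072,180+d) for d in range(20,381,20)])
im,c,f=snap("wrist","st1"); cv2.imwrite("pics/m3.png",im)
E
```

```text
0.17200256503685105 [-0.18816974  3.56326166  0.30213419]
0.16644974604452592 [[1.0, 0.0, -0.0], [0.0, -1.0, -0.0], [-0.0, 0.0, -1.0]]
True [0.56903718 0.14309136 0.11417351]
max 1.7926236942894438 grip 0.16247016731113678 52.125
```

View pics/m3.png

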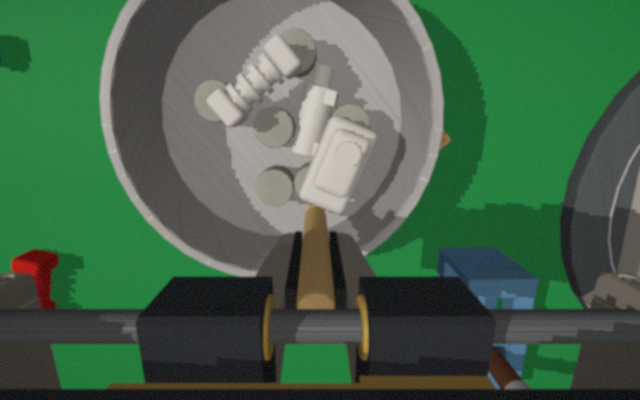

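The stick is held. The tank was pushed about a quarter turn and all the parts are still in the bowl. Now the inner rings and the middle.

Run:
```python
from h import *
stir([(.058,200+d) for d in range(0,361,20)]+[(.043,200+d) for d in range(0,361,30)]+[(.025,200+d) for d in range(0,361,40)],z=.099)
stir([(.0,0),(.06,20),(.07,50),(.03,60),(.0,0),(.06,120),(.07,150),(.02,180),(.07,240),(.07,280),(0,0),(.07,320),(.07,350),(.072,180)],z=.099)
im,c,f=snap("wrist","st2"); cv2.imwrite("pics/m4.png",im); print(observe()["tool_pos"])
```

```text
max 8.163372625092762 grip 0.16328605302944435 66.825
max 10.373945936826047 grip 0.16385361343832758 76.5917
[0.57541504 0.14509656 0.10137452]
```

View pics/m4.png

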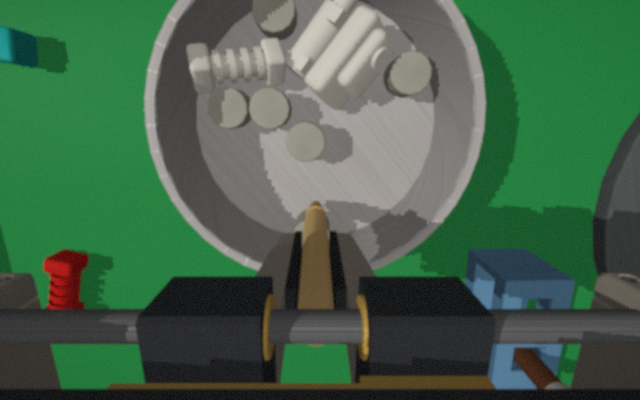

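Run:
```python
from h import *
import json
C=json.load(open("cal.json")); c0,f=K("wrist")
o=np.array([ray(C["shock"],f,((x-400)/.625,(y-250)/.625),.03)[:2] for x,y in [(652,328),(693,325),(646,362),(672,352),(700,357),(673,380)]])
n=np.array([ray(c0,f,p,.03)[:2] for p in [(273,14),(408,73),(228,108),(268,108),(305,141)]])
print("orig",((o-BC)*1000).round().tolist()); print("now",((n-BC)*1000).round().tolist())
print((np.linalg.norm(n[:,None]-o[None],axis=2)*1000).round())
```

```text
orig [[40.0, 40.0], [45.0, -31.0], [-20.0, 47.0], [-2.0, 1.0], [-11.0, -51.0], [-55.0, -6.0]]
now [[72.0, 30.0], [35.0, -64.0], [11.0, 64.0], [11.0, 35.0], [-13.0, 9.0]]
[[ 34.  67.  94.  80. 116. 131.]
 [104.  34. 124.  75.  48. 106.]
 [ 38. 101.  36.  65. 117.  96.]
 [ 29.  75.  33.  37.  89.  78.]
 [ 61.  70.  39.  13.  60.  45.]]
```

Run:
```python
from h import *
stir([(.072,180-d) for d in range(20,361,20)]+[(.05,180-d) for d in range(0,361,24)]+[(.03,180-d) for d in range(0,271,45)]+[(0,0),(.03,0),(0.02,180),(.072,180)],z=.099)
im,c,f=snap("wrist","st3"); cv2.imwrite("pics/m5.png",im[:290,120:520]); print(observe()["tool_pos"])
```

```text
max 23.342816769624847 grip 0.0032695123014214946 94.45
[0.57187277 0.14359865 0.09920158]
```

View pics/m5.png

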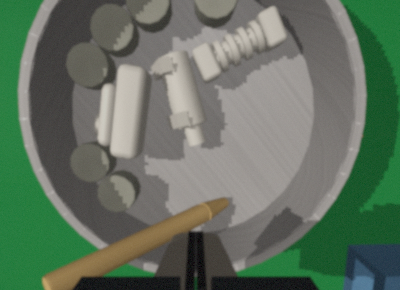

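The stick has slipped out of the grip. Its tapered end (225,203) is on the bowl floor and its shaft leans on the rim with the butt near (45,285). All six beads are by the wall and the three parts are in the bowl. I'll lift clear and measure how the stick lies.

Run:
```python
from h import *
c,f=K("wrist"); 
n=np.array([ray(c,f,p,.03)[:2] for p in [(208,65),(233,28),(272,8),(335,2),(210,162),(237,192)]]); o=np.array([[40.0, 40.0], [45.0, -31.0], [-20.0, 47.0], [-2.0, 1.0], [-11.0, -51.0], [-55.0, -6.0]])
n=(n-BC)*1000; print(n.round().tolist(),np.linalg.norm(n[:,None]-o[None],axis=2).round().min(1))
print(observe()["force"])
line_to([.572,.1436,.25],.1); movep([.56,.15,.28],down(-90)); wait(.3); im,c,f=snap("wrist","st4")
cv2.imwrite("pics/m6.png",cv2.resize(im[60:330,130:520],None,fx=2,fy=2))
import json; json.dump({k:np.array(v).tolist() for k,v in c.items()},open("c4.json","w"))
```

```text
[[35.0, 74.0], [58.0, 55.0], [70.0, 28.0], [74.0, -13.0], [-32.0, 78.0], [-55.0, 59.0]] [34. 23. 32. 34. 33. 37.]
[-0.71539802 -0.11176445 -0.0696368 ]
```

View pics/m6.png

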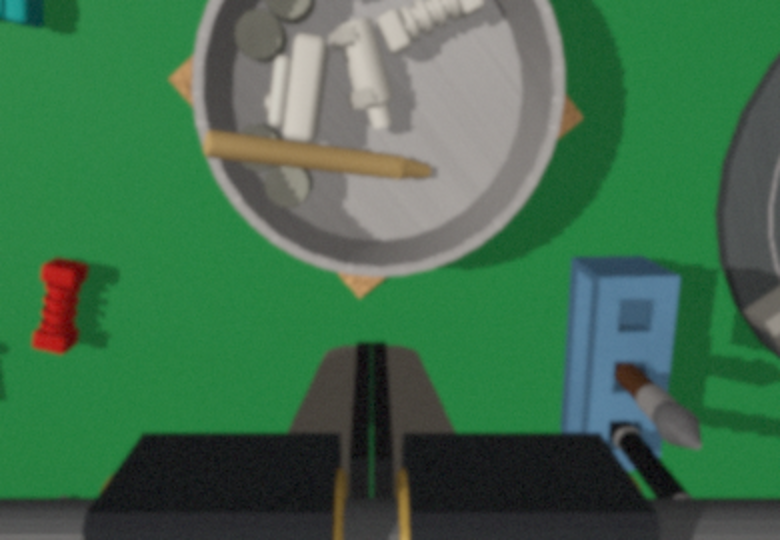

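Every bead is now at least 23 mm from every starting spot. The stick slopes from its tip at crop (435,172) to its butt at (207,145), on or near the rim. I'll solve its 3D line from its length.

Run:
```python
from h import *
import json
c=json.load(open("c4.json")); _,f=K("wrist")
fp=lambda x,y:(130+x/2,60+y/2)
for zt in(.006,.012,.03):
    T=ray(c,f,fp(435,172),zt)
    for zb in np.arange(.0,.12,.01):
        B=ray(c,f,fp(207,145),zb); 
        if abs(np.linalg.norm(B-T)-.15)<.005: print(zt,zb.round(3),T.round(4),B.round(4),np.linalg.norm(B-T).round(4))
print("rim left",ray(c,f,fp(197,120),.062), ray(c,f,fp(207,145),.062))
c,f=K("scene"); im,_,_=snap("scene","sc2"); cv2.imwrite("pics/m7.png",cv2.resize(im[170:290,300:460],None,fx=4,fy=4,interpolation=cv2.INTER_CUBIC))
```

```text
0.006 0.01 [0.5925 0.1053 0.006 ] [0.6107 0.2585 0.01  ] 0.1543
0.006 0.02 [0.5925 0.1053 0.006 ] [0.6112 0.256  0.02  ] 0.1525
0.006 0.03 [0.5925 0.1053 0.006 ] [0.6117 0.2535 0.03  ] 0.1514
0.006 0.04 [0.5925 0.1053 0.006 ] [0.6121 0.251  0.04  ] 0.1509
0.006 0.05 [0.5925 0.1053 0.006 ] [0.6126 0.2485 0.05  ] 0.1512
0.006 0.06 [0.5925 0.1053 0.006 ] [0.6131 0.246  0.06  ] 0.1522
0.006 0.07 [0.5925 0.1053 0.006 ] [0.6136 0.2435 0.07  ] 0.1538
0.012 0.01 [0.593  0.1059 0.012 ] [0.6107 0.2585 0.01  ] 0.1536
0.012 0.02 [0.593  0.1059 0.012 ] [0.6112 0.256  0.02  ] 0.1514
0.012 0.03 [0.593  0.1059 0.012 ] [0.6117 0.2535 0.03  ] 0.1499
0.012 0.04 [0.593  0.1059 0.012 ] [0.6121 0.251  0.04  ] 0.149
0.012 0.05 [0.593  0.1059 0.012 ] [0.6126 0.2485 0.05  ] 0.1489
0.012 0.06 [0.593  0.1059 0.012 ] [0.6131 0.246  0.06  ] 0.1495
0.012 0.07 [0.593  0.1059 0.012 ] [0.6136 0.2435 0.07  ] 0.1508
0.012 0.08 [0.593  0.1059 0.012 ] [0.6141 0.241  0.08  ] 0.1528
0.03 0.01 [0.5946 0.1077 0.03  ] [0.6107 0.2585 0.01  ] 0.153
0.03 0.02 [0.5946 0.1077 0.03  ] [0.6112 0.256  0.02  ] 0.1496
0.03 0.03 [0.5946 0.1077 0.03  ] [0.6117 0.2535 0.03  ] 0.1468
0.03 0.09 [0.5946 0.1077 0.03  ] [0.6146 0.2385 0.09  ] 0.1454
0.03 0.1 [0.5946 0.1077 0.03  ] [0.6151 0.2361 0.1   ] 0.1477
0.03 0.11 [0.5946 0.1077 0.03  ] [0.6156 0.2336 0.11  ] 0.1506
rim left [0.62749624 0.25040411 0.062     ] [0.61322633 0.24551031 0.062     ]
```

View pics/m7.png

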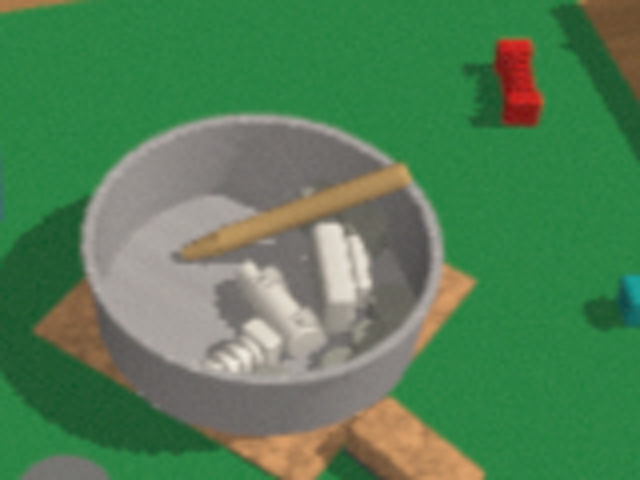

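```bash
cat > g.py <<'E'
from h import *
import json
from scipy.spatial.transform import Rotation as Ro
c4=json.load(open("c4.json")); _,fw=K("wrist"); cs,fs=K("scene")
def tri(a,b):
    A=[];B=[]
    for c,f,(u,v) in((c4,fw,a),(cs,fs,b)):
        R=np.array(c["R"]);o=-R.T@np.array(c["t"]);d=R.T@np.array([(u-c["cx"])/f,(v-c["cy"])/f,1]);d/=np.linalg.norm(d);M=np.eye(3)-np.outer(d,d);A.append(M);B.append(M@o)
    return np.linalg.solve(A[0]+A[1],B[0]+B[1])
T=tri((130+435/2,60+172/2),(300+180/4,170+257/4)); Bt=tri((130+207/2,60+145/2),(300+407/4,170+175/4))
d=(T-Bt)/np.linalg.norm(T-Bt); h=d*[1,1,0]; h/=np.linalg.norm(h); Z=np.array([0,0,1.])
t=np.radians(35); s=.108
P=T-d*s; zg=-np.cos(t)*Z+np.sin(t)*h
E
python3 - <<'E'
from g import *
print(T.round(4),Bt.round(4),np.linalg.norm(T-Bt).round(4),d.round(3),P.round(4))
for sg in(1,-1):
    y=sg*np.cross(Z,h); R=np.stack([np.cross(y,zg),y,zg],1); tcp=P+.012*zg
    a=solve_ik(tcp,R); b=solve_ik(tcp-.12*zg,R); print(sg,None if a is None else np.round(a),None if b is None else np.round(b))
    ax=np.cross(d,-Z); r1=Ro.from_rotvec(ax/np.linalg.norm(ax)*np.arccos(-d[2]))
    for lean in range(0,360,30):
        yaw=Ro.from_euler('z',lean-np.degrees(np.arctan2(h[1],h[0])),degrees=True); Rr=(yaw*r1).as_matrix()@R; v=R.T@(T-tcp)
        q=[solve_ik(np.array([.507,-.0197,z])-Rr@v,Rr) for z in(.008,.1)]
        if all(x is not None for x in q): print(" h'",lean,Rr[:,2].round(2),np.round(q[0]))
E
```

```text
[0.594  0.1086 0.0059] [0.6138 0.247  0.0658] 0.1521 [-0.13  -0.91  -0.394] [0.6081 0.2068 0.0484]
1 [ 32.  46.  83. -27.  77.  53.] [ 36.  43.  74. -24.  89.  50.]
 h' 0 [-0.53 -0.   -0.85] [ -2.  36.  91.  -1.  85. -91.]
 h' 30 [-0.46 -0.26 -0.85] [   6.   34.   94.  -13.   81. -109.]
 h' 60 [-0.26 -0.46 -0.85] [  13.   30.  102.  -24.   73. -125.]
 h' 90 [ 0.   -0.53 -0.85] [  18.   25.  112.  -36.   59. -139.]
 h' 120 [ 0.26 -0.46 -0.85] [  18.   18.  123.  -49.   43. -153.]
 h' 150 [ 0.46 -0.26 -0.85] [  11.   12.  133.  -65.   23. -170.]
 h' 180 [ 0.53  0.   -0.85] [ -4.  10. 136.  42.   3.  45.]
 h' 210 [ 0.46  0.26 -0.85] [-18.  13. 132.  62.  26. -13.]
 h' 240 [ 0.26  0.46 -0.85] [-23.  19. 122.  47.  46. -29.]
 h' 270 [-0.    0.53 -0.85] [-22.  25. 110.  34.  62. -43.]
 h' 300 [-0.26  0.46 -0.85] [-17.  31. 100.  22.  74. -58.]
 h' 330 [-0.46  0.26 -0.85] [-10.  35.  94.  11.  82. -74.]
-1 [  32.   46.   83.  -27.   77. -127.] [  36.   43.   74.  -24.   89. -130.]
 h' 0 [-0.53 -0.   -0.85] [-2. 36. 91. -1. 85. 89.]
 h' 30 [-0.46 -0.26 -0.85] [  6.  34.  94. -13.  81.  71.]
 h' 60 [-0.26 -0.46 -0.85] [ 13.  30. 102. -24.  73.  55.]
 h' 90 [ 0.   -0.53 -0.85] [ 18.  25. 112. -36.  59.  41.]
 h' 120 [ 0.26 -0.46 -0.85] [ 18.  18. 123. -49.  43.  27.]
 h' 150 [ 0.46 -0.26 -0.85] [ 11.  12. 133. -65.  23.  10.]
 h' 180 [ 0.53  0.   -0.85] [  -4.   10.  136.   42.    3. -135.]
 h' 210 [ 0.46  0.26 -0.85] [-18.  13. 132.  62.  26. 167.]
 h' 240 [ 0.26  0.46 -0.85] [-23.  19. 122.  47.  46. 151.]
 h' 270 [-0.    0.53 -0.85] [-22.  25. 110.  34.  62. 137.]
 h' 300 [-0.26  0.46 -0.85] [-17.  31. 100.  22.  74. 122.]
 h' 330 [-0.46  0.26 -0.85] [-10.  35.  94.  11.  82. 106.]
```

Run:
```python
from g import *
y=np.cross(Z,h); R=np.stack([np.cross(y,zg),y,zg],1); tcp=P+.012*zg; v=R.T@(T-tcp)
move_gripper(.42); movep(tcp-.12*zg,R); print("hit",line_to(tcp,.08,threshold=10)); move_gripper(0,55); wait(.2); o=observe(); print(o["gripper_width"],o["tool_pos"]-tcp)
line_to(tcp+[0,0,.17],.12); print(observe()["gripper_width"])
ax=np.cross(d,-Z); r1=Ro.from_rotvec(ax/np.linalg.norm(ax)*np.arccos(-d[2])); yaw=Ro.from_euler('z',-np.degrees(np.arctan2(h[1],h[0])),degrees=True); Rr=(yaw*r1).as_matrix()@R
np.savez("grip.npz",Rr=Rr,v=v)
movep(np.array([.507,-.0197,.15])-Rr@v,Rr); print(observe()["gripper_width"],observe()["time_s"])
w,_,_=snap("wrist","r1"); s_,_,_=snap("scene","r1s")
cv2.imwrite("pics/m8.png",np.hstack([cv2.resize(w[:330],(436,225)),cv2.resize(s_[60:240,200:400],(250,225))]))
```

```text
hit True
0.1497685505976668 [0.00212986 0.01697798 0.02468947]
0.14757459595658354
0.14799343862796374 103.625
```

View pics/m8.png

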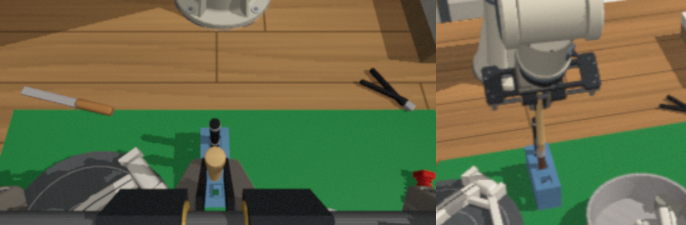

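The stick is held near its butt. The approach stopped early, so I'll check the stick's actual pose in an enlarged scene crop against the predicted ends.

Run:
```python
from h import *
c,f=K("scene"); g=np.load("grip.npz"); o=observe(); R=o["ee_rot"]; p=o["tool_pos"]
# true grasp: tcp was 0.03 behind planned -> v in tool frame longer by .03 along z
v=g["v"]+[0,0,.0300]; E=p+R@v; print("pred tip",E.round(4),proj(c,f,E).round(1),"butt",proj(c,f,E+[0,0,.15]).round(1))
im=cv2.imread("pics/r1s.png"); cv2.imwrite("pics/m9.png",cv2.resize(im[100:230,230:360],(600,600),interpolation=cv2.INTER_CUBIC))
for nm,q in (("rest well",(.507,-.0197,.06)),("brushwell",(.465,-.0197,.06))): print(nm,proj(c,f,q).round(1))
```

```text
pred tip [ 0.4912 -0.0194  0.1244] [283.8 180.5] butt [279.7 131.6]
rest well [286.3 203.4]
brushwell [283.5 192.2]
```

View pics/m9.png

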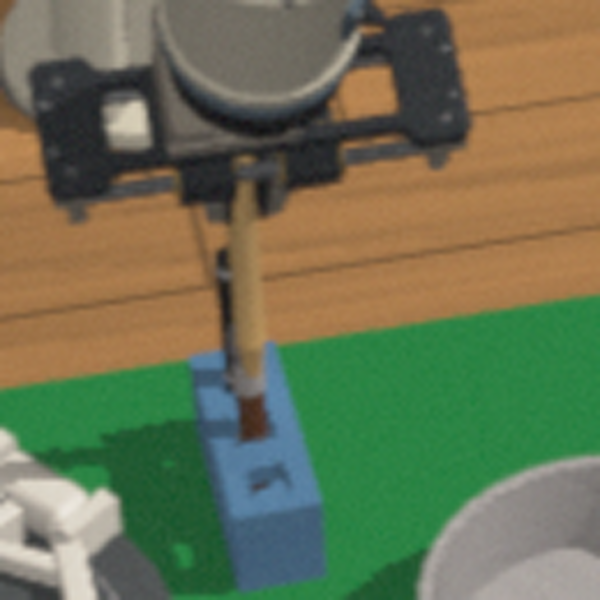

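The visible tip, at crop (250,375) = scene (284,181), matches the prediction of (283.8,180.5). I'll shift by +16 mm in x and insert.

Run:
```python
from h import *
o=observe(); R=o["ee_rot"]; p=np.array(o["tool_pos"])+[.0158,-.0003,0]
line_to(p,.1); print(line_to(p-[0,0,.055],.1,threshold=8),line_to(p-[0,0,.115],.06,threshold=8),observe()["tool_pos"]-p)
move_gripper(.45); wait(.2); q=np.array(observe()["tool_pos"]); line_to(q-.1*R[:,2],.1)
movep([.46,-.02,.30],down(-90)); wait(.2); im,_,_=snap("wrist","r2"); print(observe()["time_s"])
cv2.imwrite("pics/m10.png",cv2.resize(im[100:250,230:400],None,fx=3,fy=3,interpolation=cv2.INTER_CUBIC))
```

```text
False False [ 2.00627819e-04 -1.00429791e-05 -1.14654928e-01]
110.6917
```

View pics/m10.png

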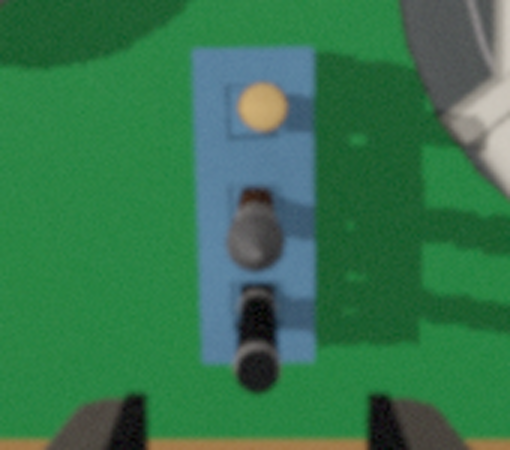

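The stick stands in its far well. Next is the scriber.

Run:
```python
from h import *
def F():
    r=[]
    for _ in range(5): r.append(observe()["force"][2]); wait(.02)
    return np.mean(r)
p=np.array([.423,-.0197,0]); R=best(p+[0,0,.25],90)
move_gripper(.6); movep(p+[0,0,.26],R); print(line_to(p+[0,0,.091],.1,threshold=12)); move_gripper(0,40); wait(.2); o=observe(); print(o["gripper_width"],o["tool_pos"])
line_to(p+[0,0,.26],.15); W=np.load("seam.npy"); s0=W[0]
movep([s0[0],s0[1],.22],R); wait(.3); print(observe()["gripper_width"],F())
line_to([s0[0],s0[1],.160],.06); wait(.2); f0=F(); 
print(line_to([s0[0],s0[1],.144],.01,threshold=1.5)); wait(.2); print(f0,F(),observe()["force"],observe()["tool_pos"],observe()["time_s"])
np.save("f0.npy",f0)
im,_,_=snap("wrist","s0"); s,_,_=snap("scene","s0s"); cv2.imwrite("pics/m11.png",cv2.resize(s[130:260,170:300],(520,520),interpolation=cv2.INTER_CUBIC))
```

```text
False
0.1668845603222653 [ 0.42299042 -0.01973846  0.09099514]
0.1682627385232075 -0.5765789903492979
True
-0.22234528169234916 3.9193126476744204 [ 0.62997395 -0.67035583  3.90860297] [ 0.49012998 -0.16100065  0.15037559] 119.1833
```

View pics/m11.png

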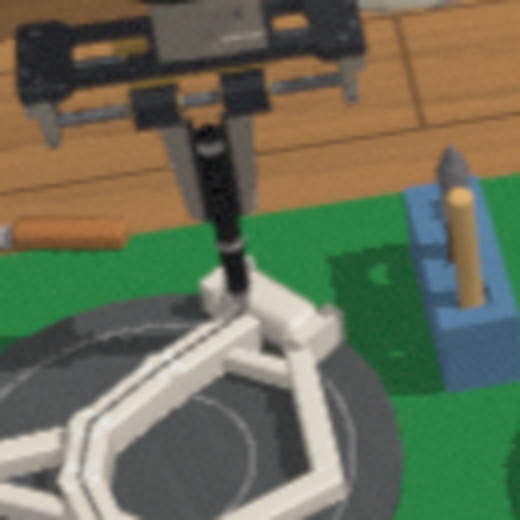

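Run:
```python
from h import *
c,f=K("scene"); W=np.load("seam.npy")
for q in (W[0],W[0]+[0,0,.03],W[0]+[0,0,.12],W[1],W[2]): print(((proj(c,f,q)-[170,130])*4).round(1))
s=cv2.imread("pics/s0s.png"); cv2.imwrite("pics/m12.png",cv2.resize(s[185:225,205:255],(750,600),interpolation=cv2.INTER_CUBIC)); print([((proj(c,f,q)-[205,185])*15).round() for q in (W[0],W[0]+[0,0,.03],W[0]+[0,0,.05])])
```

```text
[238.6 311. ]
[231.9 277.1]
[210.6 168.2]
[155.5 365.8]
[ 83.  422.9]
[array([370., 341.]), array([345., 214.]), array([328., 127.])]
```

View pics/m12.png

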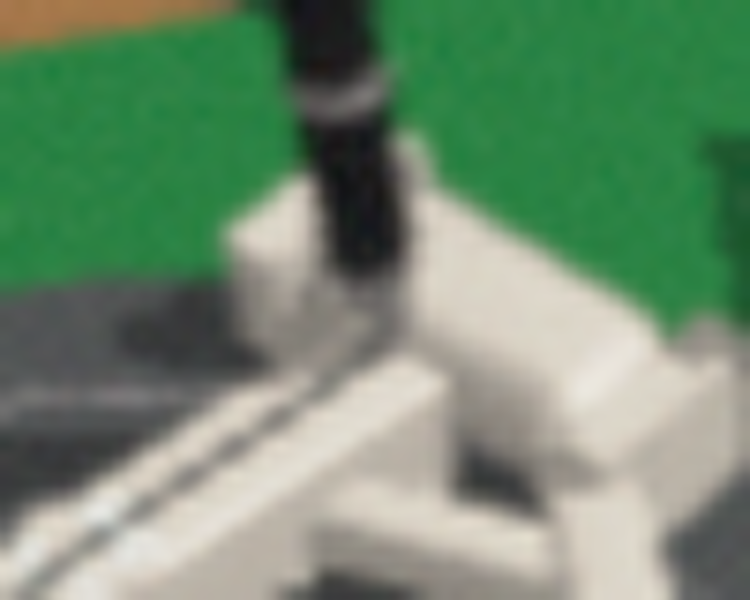

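The steel tip at (375,345) sits on the seam's end, predicted at (370,341), with about 4 N of contact. I'll trace with light force feedback.

Run:
```python
from h import *
W=np.load("seam.npy"); f0=float(np.load("f0.npy"))
P=[W[0],(W[0]+W[1])/2,W[1],(W[1]+W[2])/2,W[2],W[3],W[4]]
z=float(observe()["tool_pos"][2]); off=0.
def F(): return np.mean([(observe()["force"][2]-f0,wait(.01))[0] for _ in range(3)])
def hold(q,n):
    global z
    r=[]
    for _ in range(n):
        x=F(); r.append(round(float(x),1)); z-=float(np.clip(.00012*(4-x),-.0006,.0004)); line_to([q[0],q[1],z],.03)
    return r
# z as commanded: start from measured
print(hold(P[0],10),z)
for a,b in zip(P[:-1],P[1:]):
    n=max(2,int(np.ceil(np.linalg.norm(b-a)/.005)))
    L=[]
    for k in range(1,n+1): q=a+(b-a)*k/n; line_to([q[0],q[1],z],.02); L+=hold(q,1)
    h=hold(b,8); wait(.15); print(L,"|",h,round(z,4),(observe()["tool_pos"][:2]-b[:2]).round(4))
o=observe(); print(o["time_s"],o["gripper_width"],o["force"])
```

```text
[4.4, 3.8, 4.5, 4.3, 3.8, 3.3, 4.1, 3.9, 3.9, 4.3] 0.15039221102418232
[6.4, 1.3, 4.9, 2.8, 5.0, 3.7, 4.3] | [3.8, 3.0, 4.8, 4.3, 3.7, 4.4, 4.0, 4.2] 0.1504 [ 0. -0.]
[5.3, 2.2, 4.7, 3.1, 4.8, 3.3, 3.8] | [3.9, 4.1, 3.9, 4.3, 4.2, 4.0, 4.1, 4.4] 0.1505 [0. 0.]
[8.5, 0.3, 2.2, 4.9, 4.3, 2.1] | [3.0, 4.8, 4.9, 4.9, 4.0, 3.5, 4.3, 4.1] 0.1505 [0. 0.]
[7.3, 1.3, 3.3, 4.4, 3.0, 3.7] | [3.7, 4.3, 4.3, 4.6, 4.8, 4.7, 3.5, 3.3] 0.1505 [-0.      0.0001]
[7.6, 1.0, 2.8, 2.8, 8.0, 3.6, 1.1, 5.8, 2.5] | [2.6, 4.0, 5.2, 4.9, 4.3, 3.8, 4.0, 4.7] 0.1506 [-0.0001  0.    ]
[7.1, 1.9, 2.1, 4.2, 4.2, 4.2, 3.4, 5.0, 3.8, 3.9] | [3.3, 4.5, 4.2, 3.6, 3.8, 4.6, 3.9, 3.7] 0.1505 [0. 0.]
165.8667 0.16861318772696735 [0.1026903  0.38980971 4.01637121]
```

Contact held at about 4 N along the whole seam. I've gone past the 14 picture views (17 so far), so I'll take no more and use numeric checks from here. Next I return the scriber.

Run:
```python
from h import *
o=observe(); R=o["ee_rot"]; q=np.array(o["tool_pos"]); line_to([q[0],q[1],.26],.15)
p=np.array([.423,-.0197,0]); movep(p+[0,0,.26],R); wait(.2); line_to(p+[0,0,.16],.12)
print(line_to(p+[0,0,.093],.06,threshold=8),observe()["tool_pos"],observe()["gripper_width"])
move_gripper(.6); wait(.2); line_to(p+[0,0,.26],.15)
movep([.46,-.02,.30],down(-90)); wait(.2); im,c,f=snap("wrist","fin"); print(observe()["time_s"])
# numeric check: tool tops / stick via colour blobs vs start picture, and white/grey in bowl
a=cv2.imread("pics/w_rest.png")
for n,i in(("start",a),("now",im)):
    h=cv2.cvtColor(i,cv2.COLOR_BGR2HSV); sub=lambda m:np.argwhere(m[100:235,285:345]).mean(0).round(1)[::-1]+[285,100]
    m=(h[...,2]<45); ys=np.argwhere(m[180:232,295:335]); w=(h[...,0]>12)&(h[...,0]<25)&(h[...,1]>70)&(h[...,2]>120)
    print(n,"black",ys.mean(0).round(1)[::-1]+[295,180],len(ys),"wood",sub(w),w[100:235,285:345].sum())
movep([.60,.14,.25],down(-90)); wait(.1); im,c,f=snap("wrist","finb"); L=white_parts(im,c,f,.02); print([(q[0],q[1],q[3],q[4]) for q in L if np.hypot(q[0]-.643,q[1]-.1435)<.1],observe()["time_s"])
```

```text
False [ 0.42332796 -0.0197075   0.09332266] 0.1698526033183409
173.2083
start black [315.  214.4] 264 wood [312.9 142. ] 192
now black [314.4 212. ] 245 wood [317.3 133.5] 184
[] 174.2333
```

Run:
```python
from h import *
c,f=K("wrist"); im=cv2.imread("pics/finb.png"); print([q[:5] for q in white_parts(im,c,f)])
g=im[:300].astype(int); warm=((g.max(2)>150)&(g[...,2]-g[...,0]>8)).astype(np.uint8)*255   # cream plastic vs neutral steel
for k in cv2.findContours(cv2.morphologyEx(warm,cv2.MORPH_OPEN,np.ones((3,3))),0,2)[0]:
    if cv2.contourArea(k)>80: w=ray(c,f,k.mean(0)[0],.02)[:2]; print(w.round(3),"r",np.hypot(*(w-BC)).round(3),cv2.contourArea(k))
print(close_job())
```

```text
[(0.7865, -0.0254, 89.9, 57, 24)]
[ 0.433 -0.212] r 0.413 89.5
[0.476 0.379] r 0.289 92.0
[ 0.475 -0.214] r 0.395 166.5
[ 0.482 -0.199] r 0.378 186.0
[ 0.476 -0.165] r 0.351 875.0
[ 0.502 -0.191] r 0.363 93.0
[0.524 0.366] r 0.252 108.0
[0.654 0.266] r 0.123 122.0
[ 0.635 -0.189] r 0.332 2091.0
[0.648 0.2  ] r 0.056 1042.0
[0.659 0.154] r 0.019 784.0
[0.693 0.114] r 0.058 822.5
[0.761 0.131] r 0.118 273.5
[0.765 0.459] r 0.338 807.5
[0.77  0.196] r 0.137 1450.0
[0.794 0.46 ] r 0.351 183.0
the job is handed in; nothing more can be done
None
```

The job is handed in at about 174 s, verdict not shown: tank, silencer and shock are in the bowl, all beads stirred at least 23 mm from every start spot, the seam traced at about 4 N, and stick and scriber back in the rest; the stick slipped out while stirring and was re-gripped, and I viewed 17 pictures, over the limit of 14.

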